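# Brush out a chainsaw's filter basket and hold its hood shut for locking

## Robot

A 6-joint arm with a two-finger parallel gripper is mounted at the origin on the work surface. World frame = base frame: x ahead of the robot, y to its left, z up, the work surface at z = 0. Lengths are in m, angles in degrees, forces in N, time in s.
With the tool pointing down it reaches from about 0.35 to 0.875 m from the base axis. Payload 15.5 kg.
Tool frame: the origin (TCP) lies at the very end of the fingers, on their centre line; the grasp point (between the pads) lies 19 mm behind it; y points along the fingers, z is the direction in which the jaws open and shut, and the axes are right-handed (so a half turn about y gives the same grasp; the last joint's range is limited). The gripper opens to 85 mm and grips with 20 to 120 N. Pads are 22 mm wide; open, the fingers measure 114 mm over their backs; the gripper's body (76 mm by 85 mm) begins 54 mm behind the grasp point. The pads swing forward as they close: fully open they stand 13 mm farther back than shut.
Start: joints at [-74.227, 28.281, 77.091, -0, 74.628, -5.472], TCP at [0.226, -0.583, 0.231] pointing down, gripper open.
Joint ranges: [-166.48, 166.48], [-47.26, 123.95], [12.59, 153.08], [-70.14, 250.14], [6.76, 159.57], [-176.63, 176.63]. Speed limits (degrees/s): [108.29, 108.29, 147.25, 172.46, 172.46, 172.46].

## Interface

Orientations are given as [roll, pitch, yaw] about the fixed x, y, z axes, in that order (R = Rz(yaw) Ry(pitch) Rx(roll)).
In Python, from workcell import sensors, cams, r, nets gives the robot as it stands.
- The arm moves only by the tool step_arm, never from a script. Its argument "commands" is a list of rows, each a list of 3 entries, a list of its own where there are three numbers: the shift along the tool's x, y, z in cm, then the turn about the tool's y in degrees, then the finger opening in cm, from 0 to 8.54. In form: [[[dx, dy, dz], roll, fingers], ...]. A call has 1 to 20 rows; each row is the pose to reach, as a shift and turn from the pose commanded when the call began, along the tool's axes at that moment; what a row does not reach only later rows make up. A row lasts 1/10 s, in which the tool goes at most 50 mm and 8.59 degrees, less where a joint would pass 70% of its speed; a pose out of reach is approached as far as the arm can. A call with a gripper value outside its range is refused whole. The fingers move at their own pace and stop on an object; the grip force is fixed at half the most. Time passes only in rows, so rows that repeat a pose let the fingers close. It gives the time, the measured TCP pose, the force and the opening at its end, in the units of the state.
- sensors.get_state(): the state, without advancing time (a new reading comes with each control period).
- cams.read_camera(name): name is "scene" or "top" or "wrist"; returns a dict with "color" (480x640x3 uint8, red, green, blue), "camera_matrix" (3x3 intrinsics, pixels), "distortion" ([k1, k2, p1, p2, k3] as OpenCV has them; the pictures are not rectified), "cam_to_world" (4x4, takes a point from camera to world coordinates); the wrist camera has in their place "hand_eye" (4x4, takes a point from camera to tool coordinates, whose origin is the TCP and whose axes are the tool frame's). Camera axes: x right, y down, z forward; pixel columns grow to the right and rows downward; lengths in m; the calibration is good to about 2 mm. A picture is of the moment at which its call begins: read the wrist's pose just before it. There is no depth.
- r.close_job(): hands the job in, once; it reports no verdict.
Trained networks look in the newest picture that a camera, given by its name, has taken for a name from the list of things; names that differ only in an ending like _2 or _b are one class to them, and where a whole thing is asked for, a point or a joint stands for the part that bears it (a point fixed in the world has none). Each returns a list of dicts, best first, with "p" (0 to 1); they miss things now and then, are a little off and sometimes report something else, mostly with a low value. They report only what shows in the picture. A call takes as long as a camera call. They do not tell look-alikes from the thing itself.
- nets.trace(thing, camera): "pixels" (480x640 bool, what is visible of it) and "extent" ([centre column, centre row, width, height] in pixels, round what is visible of it).
The state is a dict: "t": time; "joint_pos": joint angles; "dq": joint speeds; "effort": joint torques, N m; "tool_pos": TCP position; "orientation": TCP orientation; "ft_force": force on the tool from outside, world axes, zero at the start; "wrist_torque": the same for the moment, N m; "opening": finger opening in m.
Only numpy, scipy, OpenCV 4.12 (cv2) and the standard library are available. Lean on these libraries where they do the work, as an engineer would, in place of code of your own. Each camera call takes 0.05 s, during which the arm holds its last target.

## Task

Daily care of the chainsaw: take the round cleaning brush from the wooden block, brush out the saw's open filter basket with two full strokes (down to its floor, up to its rim, and both once more), and stand the brush back in its hole. Then turn the quarter-turn wing stud behind the basket until it lines up with the slot in the standing hood, swing the hood down over it, press the hood fully home and finish while still holding it pressed down, so that I can lock it. Leave everything else on the bench where it is.

Things in the scene. Friction and masses are not known exactly. Their poses are not given: they have to be found in the camera images.
- brush_mid (a point): Round cleaning brush, 170 mm long, 60 g, standing bristles down in a hole of the wooden block. This point is on its axis half-way up, 85 mm above the bristle end; z points up along the handle. Rigid bristle head 34 mm wide, 50 mm long; steel ferrule; then a round wooden handle, 18 mm thick from 15 to 75 mm above this point: grip it there.
- brush_tip (a point): Centre of the brush's bristle end (85 mm below brush_mid along its axis).
- caddy: Fixed wooden block, 66 x 200 x 55 mm, origin under its centre, y along its length. Three holes in a row 65 mm apart (y = -65, 0, 65 mm), each 41 mm wide and 45 mm deep; the brush stands in one of them on its flat bristle end with 3 to 4 mm play all round, an oil bottle and a grease tube in the other two; which is where varies.
- basket_floor (a point): Centre of the floor of the saw's filter basket: a round pleated cup, 54 mm wide, 49 mm deep, open at the top, sunk in the grey deck of the fixed saw. Axes: x across the saw, y forward to its guide bar, z up. The level deck is 110 mm wide and reaches 105 mm behind this point; a 5.5 mm high rubber seal frame, 84 mm wide, rings the mouth.
- basket_rim (a point): Centre of the basket's mouth at deck height, same axes as basket_floor. The front handle's top bar (21 mm thick) crosses the saw 121 mm before this point, its upper side 78 mm above it; further forward, 172 mm before this point, a hand guard rises to 118 mm. Behind the front handle only the hood, the wing stud and the low seal stand above the deck.
- wing (a joint): Turning angle of the wing stud (rad): 0 = the wing lies along the saw's y, in line with the hood's slot; grows anticlockwise seen from above, -0.6 to 1.75, slight friction, stays where left. It starts 45 to 85 degrees off and must be turned back clockwise to 0 (no stop there). Left well off line (beyond about 0.4 rad) it stops the hood from closing.
- wing_mid (a point): Centre of the steel wing of the quarter-turn stud, on its upright turning axis, 60 mm behind the basket centre, 22 mm above the deck. Wing 26 mm long, 8 mm thick, 18 mm high (9 mm up and down from here), a screwdriver slot along its top. y = along the wing (turns with it), z up. A 24 mm wide sprung steel ring lies around the stud, its top 10 mm below this point.
- hood (a joint): Opening angle of the white plastic hood (rad): 0 = fully shut; it starts standing open at 1.5 to 1.8 (its stop). The stiff hinge keeps it where it is left; about 1 N at the free end swings it. Near 0.06 it meets the sprung ring of the stud, which holds it up; to reach 0 it must be pressed down, with 5 to 8 N at hood_top, and it springs up when let go.
- hood_hinge (a point): Middle of the hood's hinge line (along the saw's x), 46 mm before the basket centre and 6 mm above the deck; fixed to the saw, same axes as basket_floor. The hood is 84 mm wide; shut, it reaches 133 mm back from here. Beyond the hinge, up to the front handle, the saw's top is lower than the deck.
- hood_top (a point): Point on the outer top face of the hood's box (84 mm wide, from 4 to 84 mm from the hinge line, 34 mm high), 66 mm from the hinge line. Axes of the hood: y towards the hinge, z out of its top. Shut, the top face is level, 34 mm above the hinge, and this is the place to press straight down.
- hood_slot (a point): Centre of the slot in the hood's flat tongue (52 mm wide, 4 mm thick, from 83 to 133 mm from the hinge); slot 15 mm wide, 38 mm long along the hood's y, 107 mm from the hinge. Same axes as hood_top. Shut, the wing stands up through the slot to 21 mm above the tongue.
- oil: Bystander: small oil bottle with black cap in the wooden block, 101 mm tall, origin at its foot.
- grease: Bystander: grease tube standing on its cap in the wooden block, 109 mm tall, origin at its foot.
- file: Bystander: round file with wooden handle lying on the bench, 270 mm long.
- spanner: Bystander: saw spanner lying on the bench, 185 mm long.
- jar: Bystander: open steel tin of bolts, 68 mm wide, 50 mm tall.
- carton: Bystander: cardboard box 110 x 130 x 42 mm.
- plug: Bystander: spark plug lying on the bench.
Not all that is in view belongs to the job. Leave any blue or purple look-alike of the part that bears brush_mid alone.

How it is judged:
By the outcome, as a careful person would: the job done as asked, in the order asked, and still so for the second after the job is handed in, while the arm keeps its last pose, push and grip.
It also fails if it takes over 72 s, if anything falls off the work surface, if the arm or the gripper's body presses on something with over 40 N, if the wrist force passes 120 N, or if a joint passes its speed limit or range.

## Working session

There is one attempt and no reset: what is moved stays moved. The work goes in short steps, Python scripts to look and compute and a tool call to move; the robot and the scene stay as the last step left them, time stands still between calls to the robot, and variables do not carry over. Pictures are saved under pics/ and viewed, and the job is handed in when it is done.

Besides the shell and the picture viewer there is one more tool, called after "Call:" as name([rows], argument=value, ...), one row to a line, values as JSON. step_arm: Moves the arm, as the interface text tells. Its arguments: {"type":"object","properties":{"commands":{"type":"array","items":{"type":"array"}}},"required":["commands"]}

```bash
ls; mkdir -p pics; cat > h.py <<'E'
import numpy as np, cv2
from workcell import sensors,cams,r,nets
from scipy.spatial.transform import Rotation as R
def tool():
    s=sensors.get_state(); T=np.eye(4); T[:3,:3]=R.from_euler('xyz',s['orientation'],degrees=True).as_matrix(); T[:3,3]=s['tool_pos']; return T,s
def cam(name):
    T,s=tool(); c=cams.read_camera(name)
    c['M']=np.array(c['cam_to_world']) if name!='wrist' else T@np.array(c['hand_eye'])
    return c
def ray(c,u,v):
    p=cv2.undistortPoints(np.array([[[u,v]]],float),np.array(c['camera_matrix']),np.array(c['distortion']))[0,0]
    d=c['M'][:3,:3]@np.array([p[0],p[1],1]); return c['M'][:3,3],d/np.linalg.norm(d)
def atz(c,u,v,z):
    o,d=ray(c,u,v); return o+d*(z-o[2])/d[2]
def tri(rays):
    A=np.zeros((3,3));b=np.zeros(3)
    for o,d in rays:
        P=np.eye(3)-np.outer(d,d);A+=P;b+=P@o
    x=np.linalg.solve(A,b); return x,[np.linalg.norm((np.eye(3)-np.outer(d,d))@(x-o)) for o,d in rays]
def proj(c,X):
    W=np.linalg.inv(c['M']); return cv2.projectPoints(np.array(X,float).reshape(-1,3),cv2.Rodrigues(W[:3,:3])[0],W[:3,3],np.array(c['camera_matrix']),np.array(c['distortion']))[0][:,0]
def save(c,f): cv2.imwrite('pics/'+f,c['color'][:,:,::-1])
def load(name,f):
    import pickle
    return pickle.load(open(f,'rb'))
E
python3 - <<'E'
from h import *
import pickle
for n in ['scene','top','wrist']:
    c=cam(n); save(c,n+'0.png'); pickle.dump(c,open(n+'0.pkl','wb')); print(n,c['M'].round(3).tolist(),np.array(c['camera_matrix']).round(1).tolist())
    for t in ['brush_mid','caddy','wing','hood','oil','grease']:
        try: print(t,[(round(x['p'],2),np.round(x['extent']).tolist()) for x in nets.trace(t,n)][:4])
        except Exception as e: print(t,e)
print(sensors.get_state())
E
```

```text
pics
scene [[-0.487, 0.565, -0.666, 1.208], [0.874, 0.314, -0.372, 0.383], [-0.0, -0.763, -0.647, 0.824], [0.0, 0.0, 0.0, 1.0]] [[549.2, 0.0, 320.1], [0.0, 549.2, 239.3], [0.0, 0.0, 1.0]]
brush_mid [(0.81, [459.0, 276.0, 20.0, 58.0]), (0.8, [474.0, 343.0, 32.0, 71.0]), (0.6, [497.0, 261.0, 28.0, 68.0])]
caddy [(0.9, [458.0, 310.0, 111.0, 83.0])]
wing [(0.6, [460.0, 280.0, 23.0, 57.0]), (0.52, [270.0, 257.0, 17.0, 13.0])]
hood [(0.9, [328.0, 273.0, 53.0, 86.0])]
oil [(0.78, [430.0, 274.0, 18.0, 34.0]), (0.53, [331.0, 273.0, 53.0, 82.0])]
grease [(0.76, [494.0, 305.0, 20.0, 33.0]), (0.22, [216.0, 222.0, 48.0, 41.0])]
top [[0.0, -0.984, 0.176, 0.269], [-1.0, -0.002, -0.009, -0.022], [0.01, -0.176, -0.984, 1.338], [0.0, 0.0, 0.0, 1.0]] [[621.3, 0.0, 315.6], [0.0, 621.3, 244.4], [0.0, 0.0, 1.0]]
brush_mid [(0.88, [150.0, 327.0, 38.0, 17.0]), (0.72, [145.0, 220.0, 24.0, 29.0]), (0.53, [171.0, 272.0, 29.0, 23.0])]
caddy []
wing [(0.67, [248.0, 170.0, 370.0, 106.0]), (0.67, [263.0, 302.0, 34.0, 29.0]), (0.59, [324.0, 174.0, 13.0, 14.0])]
hood [(0.74, [256.0, 162.0, 32.0, 53.0]), (0.17, [356.
[... 420 characters left out ...]
dy []
wing []
hood []
oil []
grease []
{'t': 1.05, 'joint_pos': array([-7.42273226e+01,  2.82810589e+01,  7.70917597e+01, -1.86488256e-03,
        7.46280297e+01, -5.47215179e+00]), 'dq': array([-0.09955483, -0.02020857,  0.03744049,  0.06211682,  0.07871672,
       -0.09887887]), 'effort': array([-2.21405964e-03, -8.82025623e+01, -3.84260809e+01, -4.35863631e-04,
        6.43655949e-04, -2.58379720e-05]), 'tool_pos': array([ 0.2264591 , -0.58252567,  0.23127676]), 'orientation': array([-9.00010159e+01, -1.70907437e-03, -1.58754676e+02]), 'ft_force': array([ 0.18993271,  0.59533368, -0.05724365]), 'wrist_torque': array([ 0.01342177, -0.03213894, -0.01659191]), 'opening': 0.08525048752419093}
```

View pics/scene0.png

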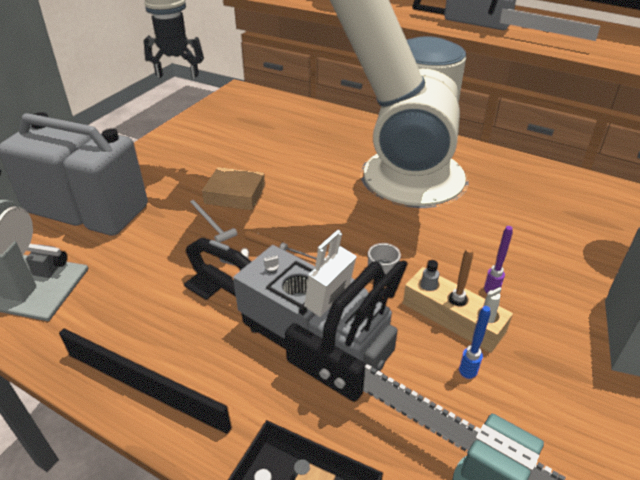

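View pics/top0.png

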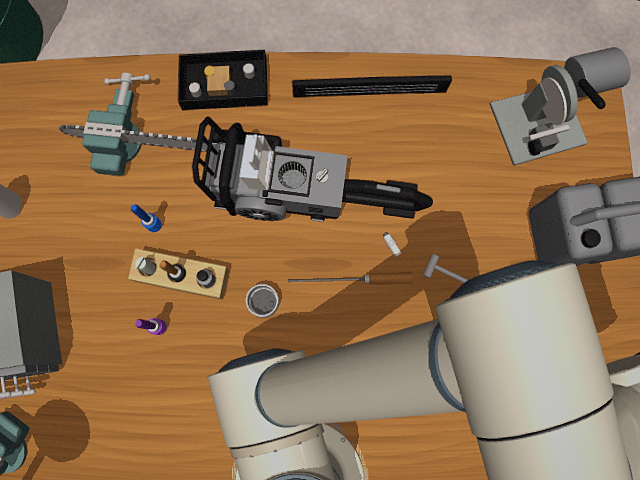

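```bash
python3 - <<'E'
import cv2
a=cv2.imread('pics/scene0.png');b=cv2.imread('pics/top0.png')
cv2.imwrite('pics/c1.png',cv2.resize(a[200:400,390:540],None,fx=3,fy=3,interpolation=2))
cv2.imwrite('pics/c2.png',cv2.resize(a[200:360,180:400],None,fx=3.5,fy=3.5,interpolation=2))
cv2.imwrite('pics/c3.png',cv2.resize(b[110:230,200:380],None,fx=4.4,fy=4.4,interpolation=2))
cv2.imwrite('pics/c4.png',cv2.resize(b[200:350,110:300],None,fx=4,fy=4,interpolation=2))
E
```

```text
(no output)
```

View pics/c1.png

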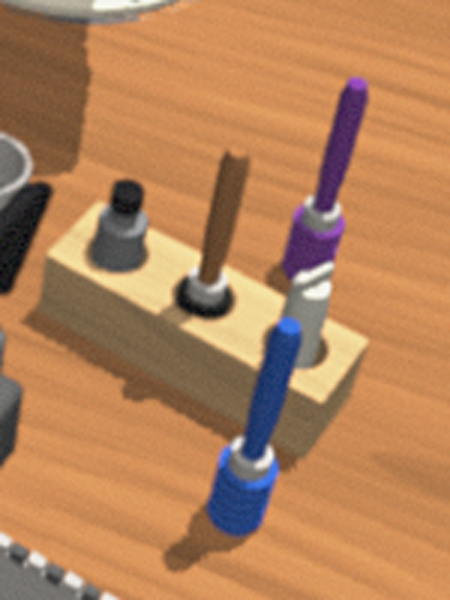

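View pics/c2.png

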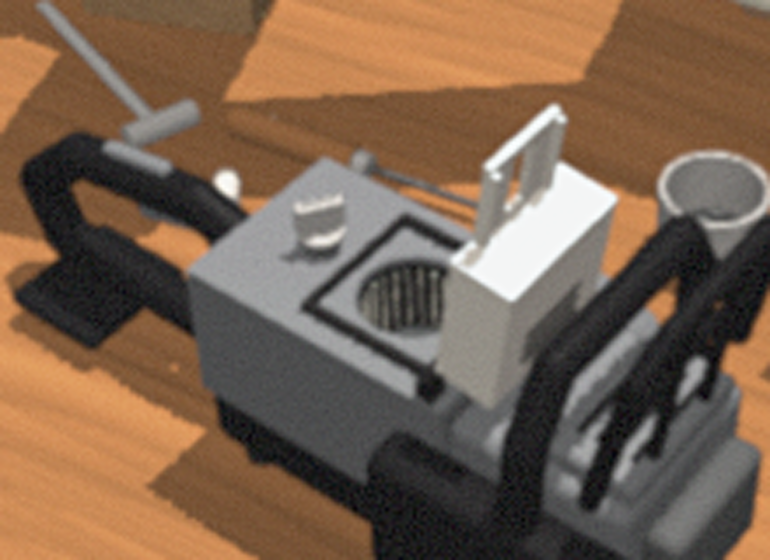

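View pics/c3.png

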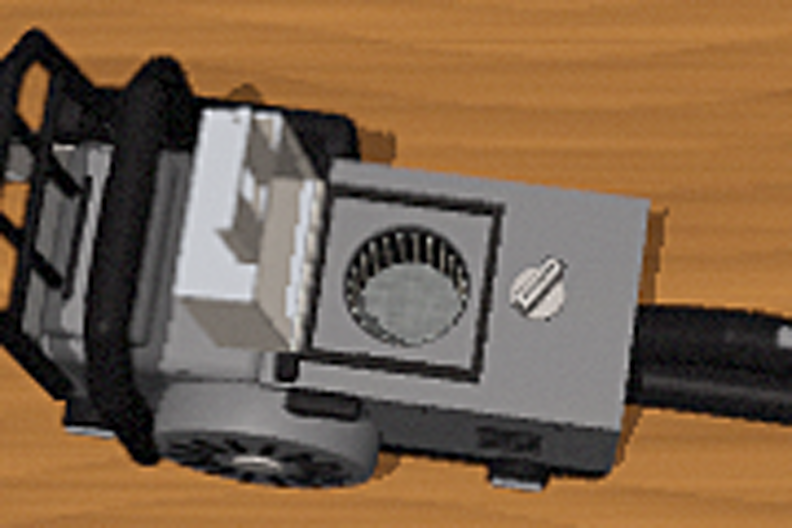

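View pics/c4.png

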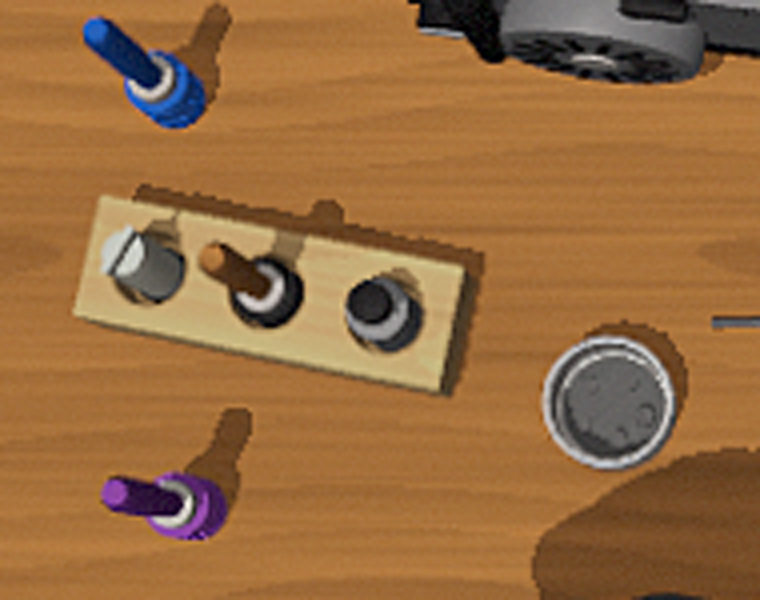

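```bash
cat > m1.py <<'E'
from h import *
s=load('','scene0.pkl');t=load('','top0.pkl')
S=lambda x,y:ray(s,x/3.5+180,y/3.5+200)
T=lambda x,y:ray(t,x/4.4+200,y/4.4+110)
def show(n,a,b):
    x,e=tri([a,b]);print(n,(x*1000).round(1),(np.array(e)*1000).round(1));return x
A=show('rear+x',S(192,270),T(650,200)); B=show('rear-x',S(325,158),T(628,430))
show('wing',S(320,215),T(541,287))
show('sealrear+x',S(308,303),T(502,208)); show('sealrear-x',S(407,219),T(478,380))
show('brushtop',ray(s,235/3+390,155/3+200),ray(t,215/4+110,253/4+200))
show('oiltop',ray(s,127/3+390,190/3+200),ray(t,370/4+110,303/4+200))
show('ferr',ray(s,209/3+390,285/3+200),ray(t,262/4+110,292/4+200))
show('hoodtongue tip +x',S(487,165),T(220,233))
E
python3 m1.py
```

```text
rear+x [665.8 -97.  135.8] [2.2 2.2]
rear-x [557.2 -86.  134.2] [2.1 2.1]
wing [617.9 -47.  157.8] [1.2 1.2]
sealrear+x [660.3 -28.9 140.4] [2. 2.]
sealrear-x [580.  -18.7 137.1] [1.3 1.3]
brushtop [439.3 257.9 173.9] [0.6 0.6]
oiltop [424.5 193.8 104.7] [0.5 0.5]
ferr [435.5 259.7  59.8] [1. 1.]
hoodtongue tip +x [623.4  73.8 245.5] [16. 16.]
```

```bash
cat >> h.py <<'E'
def go(pos,zdir=None):
    """print shift in cm, roll deg for target TCP pos & horizontal tool-z direction"""
    T,s=tool(); d=T[:3,:3].T@(np.array(pos)-T[:3,3])*100
    roll=None
    if zdir is not None:
        zt=T[:3,:3].T@np.array([zdir[0],zdir[1],0]); a=np.degrees(np.arctan2(zt[0],zt[2])); roll=[round(a,1),round((a+360)%360-180,1)]
    print('shift',d.round(2),'roll',roll,'j',s['joint_pos'].round(1),'t',round(s['t'],2))
E
python3 - <<'E'
from h import *
T,s=tool();print(T.round(3))
go([.60,-.06,.36],[.995,-.1])
go([.60,.0,.36],[.995,-.1])
E
```

```text
[[-0.932 -0.     0.362  0.226]
 [-0.362  0.    -0.932 -0.583]
 [ 0.    -1.    -0.     0.231]
 [ 0.     0.     0.     1.   ]]
shift [-53.75 -12.87 -35.17] roll [np.float64(-63.0), np.float64(117.0)] j [-74.2  28.3  77.1  -0.   74.6  -5.5] t 1.05
shift [-55.92 -12.87 -40.76] roll [np.float64(-63.0), np.float64(117.0)] j [-74.2  28.3  77.1  -0.   74.6  -5.5] t 1.05
```

Call:
step_arm([
  [[-53.8, -12.9, -35.2], -63, 5],
  [[-53.8, -12.9, -35.2], -63, 5],
  [[-53.8, -12.9, -35.2], -63, 5],
  [[-53.8, -12.9, -35.2], -63, 5],
  [[-53.8, -12.9, -35.2], -63, 5],
  [[-53.8, -12.9, -35.2], -63, 5],
  [[-53.8, -12.9, -35.2], -63, 5],
  [[-53.8, -12.9, -35.2], -63, 5],
  [[-53.8, -12.9, -35.2], -63, 5],
  [[-53.8, -12.9, -35.2], -63, 5],
  [[-53.8, -12.9, -35.2], -63, 5],
  [[-53.8, -12.9, -35.2], -63, 5],
  [[-53.8, -12.9, -35.2], -63, 5],
  [[-53.8, -12.9, -35.2], -63, 5],
  [[-53.8, -12.9, -35.2], -63, 5],
  [[-53.8, -12.9, -35.2], -63, 5],
])

```text
t: 2.65
tool_pos: [0.5998, -0.0601, 0.36]
orientation: [-90.0, -0.0, -95.8]
ft_force: [0.5, 0.2, -0.1]
opening: 0.0502
```

```bash
python3 - <<'E'
from h import *
import pickle
c=cam('wrist'); save(c,'w1.png'); pickle.dump(c,open('w1.pkl','wb'));print(c['M'].round(3))
E
```

```text
[[ 0.995 -0.097 -0.028  0.608]
 [-0.101 -0.959 -0.265  0.007]
 [-0.001  0.267 -0.964  0.503]
 [ 0.     0.     0.     1.   ]]
```

View pics/w1.png

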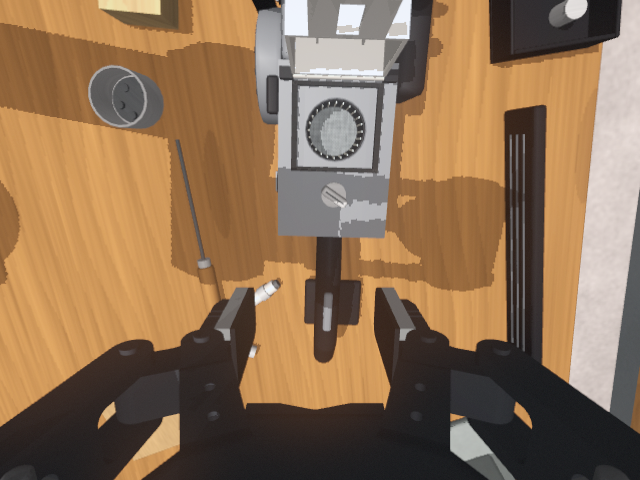

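```bash
python3 - <<'E'
import cv2
a=cv2.imread('pics/w1.png')
cv2.imwrite('pics/w1c.png',cv2.resize(a[0:250,240:440],None,fx=3,fy=3,interpolation=2)[:750,:600][150:750])
cv2.imwrite('pics/w1d.png',cv2.resize(a[0:90,240:440],None,fx=4,fy=4,interpolation=2))
E
```

```text
(no output)
```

View pics/w1c.png

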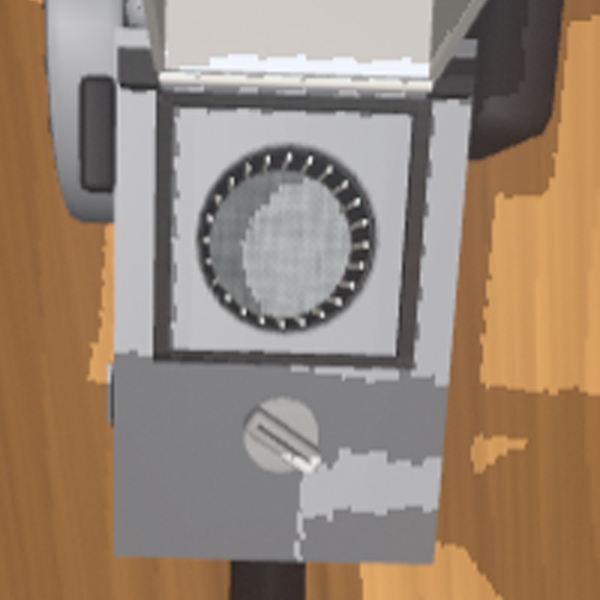

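View pics/w1d.png

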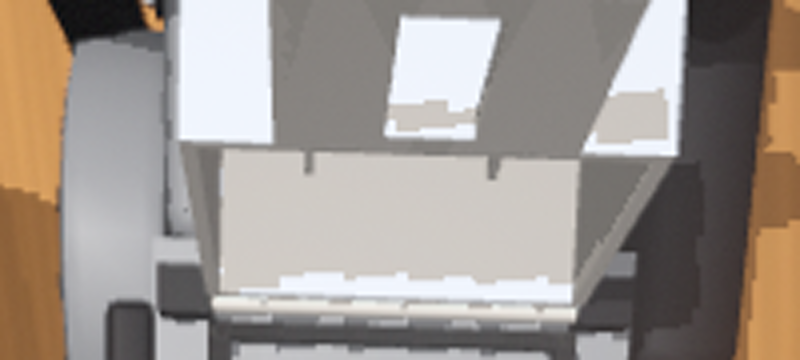

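```bash
cat >> m1.py <<'E'
print()
w=load('','w1.pkl')
W=lambda x,y:ray(w,x/3+240,y/3+50)
A=show('rear+x',W(437,562),T(650,200));
A,e=tri([W(437,562),T(650,200),S(192,270)]);B,e2=tri([W(115,555),T(628,430),S(325,158)]); print(A,e,B,e2)
d=(A-B)[:2]; th=np.arctan2(d[1],d[0]);print('yaw',np.degrees(th))
show('basket',W(289,238),T(407,287)); 
show('wingtop',W(287,440),T(541,285))
show('sealrear+x',W(413,367),T(502,208)); show('sealrear-x',W(155,358),T(478,380))
for z in (.133,.136):
  print('basket at z',z,atz(w,336.3,129.3,z),atz(t,407/4.4+200,287/4.4+110,z))
  M=(atz(w,385.7,237.3,z)+atz(w,278.3,235,z))/2
  print('rearmid',M,'->',M[:2]+.105*np.array([-np.sin(th),np.cos(th)]))
a=atz(w,252/3+240,420/3+50,.166);b=atz(w,322/3+240,463/3+50,.166);print('wing len',np.linalg.norm(a-b)*1000,'ang',np.degrees(np.arctan2(-(a-b)[0],(a-b)[1])-th),(a+b)/2)
a=atz(t,515/4.4+200,310/4.4+110,.166);b=atz(t,563/4.4+200,262/4.4+110,.166);print('wing len',np.linalg.norm(a-b)*1000,'ang',np.degrees(np.arctan2((a-b)[0],-(a-b)[1])-th),(a+b)/2)
# hood tongue far end corners in wrist & scene: slot corners
E
python3 m1.py|sed -n '/^$/,$p'
```

```text
rear+x [ 673.2 -100.7  121.1] [1.4 1.4]
[ 0.66805356 -0.09647141  0.13742121] [np.float64(0.0033633448994292692), np.float64(0.0027854069627698402), np.float64(0.003239504274028127)] [ 0.55838112 -0.08516987  0.1341455 ] [np.float64(0.002094549402010476), np.float64(0.002691231187383442), np.float64(0.0022068907363600064)]
yaw -5.8834564796422075
basket [630.8  14.6 115.4] [1.3 1.3]
wingtop [623.1 -48.2 145.3] [0.2 0.2]
sealrear+x [670.4 -31.3 113.6] [0.5 0.5]
sealrear-x [582.  -19.  131.1] [0.8 0.8]
basket at z 0.133 [0.62973668 0.01557823 0.133     ] [0.62566406 0.01279938 0.133     ]
rearmid [ 0.61610665 -0.09114813  0.133     ] -> [0.6268697  0.01329877]
basket at z 0.136 [0.62955953 0.01551178 0.136     ] [0.6247757  0.01271251 0.136     ]
rearmid [ 0.61603992 -0.09034993  0.136     ] -> [0.62680298 0.01409697]
wing len 25.722842872766346 ang 58.65851242501992 [ 0.62211476 -0.04533963  0.166     ]
wing len 31.003828851146096 ang -127.90079632192615 [ 0.616536   -0.04701711  0.166     ]
```

```bash
python3 - <<'E'
from h import *
go([.437,.259,.28],[.98,-.196])
E
```

```text
shift [-30.14   8.01 -19.41] roll [np.float64(5.5), np.float64(-174.5)] j [-11.4  21.2  68.8  -0.   90.1  -5.6] t 2.7
```

Call:
step_arm([
  [[-30.1, 8.0, -19.4], 5.5, 5],
  [[-30.1, 8.0, -19.4], 5.5, 5],
  [[-30.1, 8.0, -19.4], 5.5, 5],
  [[-30.1, 8.0, -19.4], 5.5, 5],
  [[-30.1, 8.0, -19.4], 5.5, 5],
  [[-30.1, 8.0, -19.4], 5.5, 5],
  [[-30.1, 8.0, -19.4], 5.5, 5],
  [[-30.1, 8.0, -19.4], 5.5, 5],
  [[-30.1, 8.0, -19.4], 5.5, 5],
  [[-30.1, 8.0, -19.4], 5.5, 5],
])

```text
t: 3.7
tool_pos: [0.4377, 0.2584, 0.2804]
orientation: [-90.0, -0.0, -101.3]
ft_force: [-0.1, -0.4, -0.6]
opening: 0.0498
```

```bash
python3 - <<'E'
from h import *
import pickle
c=cam('wrist'); save(c,'w2.png'); pickle.dump(c,open('w2.pkl','wb'));print(c['M'].round(3));T,s=tool();print(s['tool_pos'],s['opening'])
cc=c['color'].copy()
print(proj(c,[[.437,.259,.18],[.437,.259,.055],T[:3,3]]))
E
```

```text
[[ 0.981 -0.189 -0.052  0.452]
 [-0.196 -0.945 -0.262  0.325]
 [-0.     0.267 -0.964  0.424]
 [ 0.     0.     0.     1.   ]]
[0.4380928  0.25816326 0.28049562] 0.05006651182511819
[[311.79644884 241.22413609]
 [312.65258121 208.69847985]
 [313.02740409 305.07705842]]
```

View pics/w2.png

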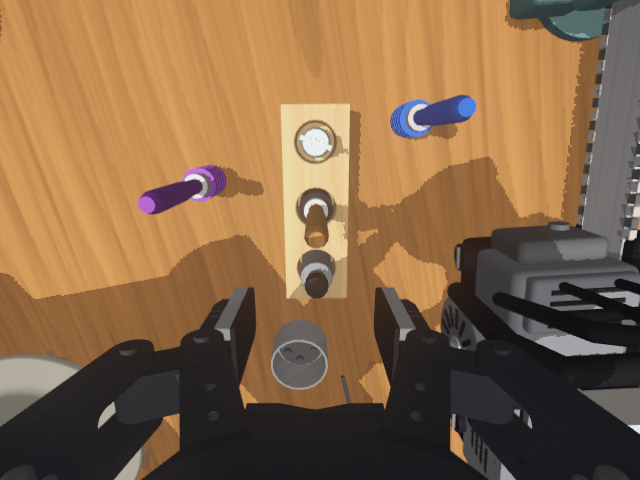

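Call:
step_arm([
  [[0, 4.2, 0.15], 0, 5],
  [[0, 8.4, 0.15], 0, 5],
  [[0, 8.4, 0.15], 0, 5],
  [[0, 8.4, 0.15], 0, 5],
])

```text
t: 4.15
tool_pos: [0.4396, 0.2582, 0.1971]
orientation: [-90.0, -0.0, -101.3]
ft_force: [-0.8, -0.0, 1.0]
opening: 0.0502
```

```bash
python3 - <<'E'
from h import *
import pickle
c=cam('wrist'); save(c,'w3.png'); pickle.dump(c,open('w3.pkl','wb'));T,s=tool();print(s['tool_pos'],s['opening'])
print(proj(c,[[.437,.259,.18],[.437,.259,.055],T[:3,3]]))
E
```

```text
[0.44019174 0.25875434 0.19794277] 0.050077157661445396
[[306.64333803 288.54682137]
 [309.97517773 227.63819075]
 [313.17034488 304.21331758]]
```

View pics/w3.png

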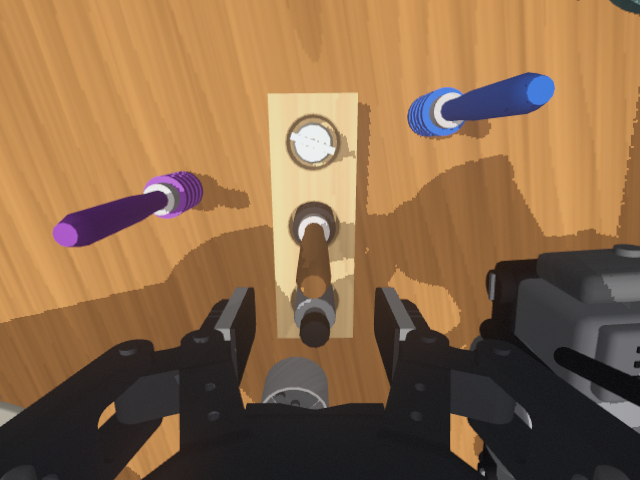

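```bash
python3 - <<'E'
from h import *
a=load('','w2.pkl');b=load('','w3.pkl');t=load('','top0.pkl');s=load('','scene0.pkl')
x=tri([ray(a,316,241),ray(b,314,286)]);print(x)
x=tri([ray(a,316,241),ray(b,314,286),ray(t,163.8,263.3),ray(s,468.3,251.7)]);print(x)
# ferrule/hole centers and row yaw
for n,u,v in [('grease',316,142),('hole brush',314,224)]: print(n,atz(a,u,v,.055) if 'b' in n else 0)
print('hole',atz(b,313,226,.055), 'greasehole',atz(b,313.5,142,.055))
E
```

```text
(array([0.43972824, 0.25622577, 0.17157625]), [np.float64(0.0002567551921443902), np.float64(0.0002567551921442226)])
(array([0.43969128, 0.25750231, 0.17429686]), [np.float64(0.0004600557634778272), np.float64(0.0005633012263094692), np.float64(0.0005086761154242108), np.float64(0.001047666401174285)])
grease 0
hole brush [0.4351892  0.24293617 0.055     ]
hole [0.43966155 0.25984766 0.055     ] greasehole [0.45298478 0.32373838 0.055     ]
```

Call:
step_arm([
  [[0, 3.1, 0], 0, 5],
  [[0, 6.2, 0], 0, 5],
  [[0, 6.2, 0], 0, 5],
  [[0, 6.2, 0], 0, 0.5],
  [[0, 6.2, 0], 0, 0.5],
  [[0, 6.2, 0], 0, 0.5],
  [[0, 6.2, 0], 0, 0.5],
  [[0, 6.2, 0], 0, 0.5],
  [[0, 6.2, 0], 0, 0.5],
  [[0, 6.2, 0], 0, 0.5],
])

```text
t: 5.2
tool_pos: [0.4401, 0.2597, 0.1365]
orientation: [-89.8, 0.1, -101.3]
ft_force: [-2.7, -0.0, 12.6]
opening: 0.0161
```

```bash
python3 - <<'E'
from h import *
import pickle
c=cam('wrist'); save(c,'w4.png'); pickle.dump(c,open('w4.pkl','wb'));T,s=tool();print(s)
E
```

```text
{'t': 5.25, 'joint_pos': array([2.38446836e+01, 2.61911924e+01, 9.95858794e+01, 1.24514162e-02,
       5.40293778e+01, 3.50918270e+01]), 'dq': array([ 0.03670712, -0.05934445, -0.01441765, -0.01845363, -0.05462003,
       -0.05055644]), 'effort': array([-5.80523349e-01, -6.79268289e+01, -2.58341324e+01, -3.14256018e-01,
       -7.60595966e-01, -1.95994618e-02]), 'tool_pos': array([0.44004229, 0.25971824, 0.13644125]), 'orientation': array([ -89.84743862,    0.11953505, -101.25428083]), 'ft_force': array([-2.43961288, -0.15507456, 12.61641633]), 'wrist_torque': array([ 1.86119852e-02,  5.62201404e-01, -3.65311210e-04]), 'opening': 0.01655838135834294}
```

View pics/w4.png

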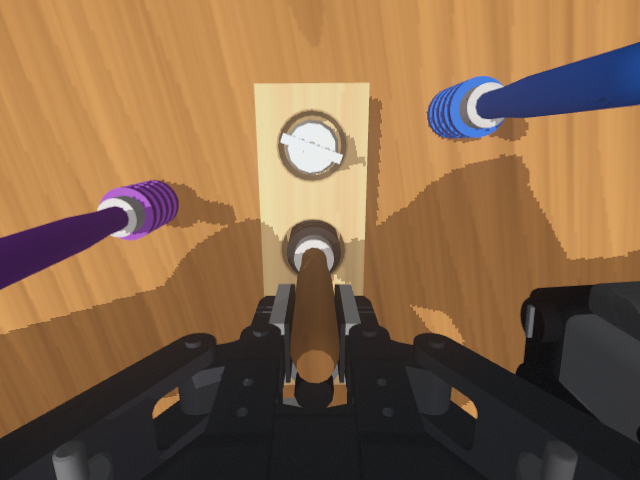

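Call:
step_arm([
  [[0, -2, 0], 0, 0.5],
  [[0, -5, 0], 0, 0.5],
  [[0, -9, 0], 0, 0.5],
  [[0, -9, 0], 0, 0.5],
  [[0, -9, 0], 0, 0.5],
])

```text
t: 5.75
tool_pos: [0.4396, 0.2594, 0.2261]
orientation: [-89.8, 0.1, -101.2]
ft_force: [0.1, -0.8, -0.7]
opening: 0.0163
```

```bash
python3 - <<'E'
from h import *
T,s=tool();print(s['tool_pos'],s['orientation'],s['ft_force'],s['opening'])
go([.55,.05,.44],[.995,-.1])
go([.628,.0145,.40],[.995,-.1])
E
```

```text
[0.4396439  0.25944774 0.22608725] [ -89.83170578    0.11717657 -101.24946824] [ 0.09567544 -0.83422148 -0.68871174] 0.016309933523095694
shift [ 18.35 -21.38  14.97] roll [np.float64(-5.5), np.float64(174.5)] j [23.8 19.3 93.6 -0.  66.9 35.1] t 5.75
shift [ 20.31 -17.36  23.3 ] roll [np.float64(-5.5), np.float64(174.5)] j [23.8 19.3 93.6 -0.  66.9 35.1] t 5.75
```

Call:
step_arm([
  [[3, -5, 2], -1, 0.5],
  [[6, -10, 4], -2, 0.5],
  [[9, -15, 6.5], -3, 0.5],
  [[12, -19, 9], -4, 0.5],
  [[15, -21.4, 12], -5.5, 0.5],
  [[18.3, -21.4, 15], -5.5, 0.5],
  [[19.3, -21.4, 19], -5.5, 0.5],
  [[20.3, -20, 23], -5.5, 0.5],
  [[20.3, -17.4, 23.3], -5.5, 0.5],
  [[20.3, -17.4, 23.3], -5.5, 0.5],
  [[20.3, -17.4, 23.3], -5.5, 0.5],
  [[20.3, -17.4, 23.3], -5.5, 0.5],
])

```text
t: 6.95
tool_pos: [0.6274, 0.0152, 0.3996]
orientation: [-89.9, 0.0, -95.7]
ft_force: [0.1, 0.9, -0.8]
opening: 0.0164
```

```bash
python3 - <<'E'
from h import *
import pickle
T,s=tool();print(s['tool_pos'],s['orientation'],s['ft_force'])
for n in ['wrist','top','scene']:
    c=cam(n); save(c,n[0]+'5.png'); pickle.dump(c,open(n[0]+'5.pkl','wb'))
    if n=='wrist': cv2.imwrite('pics/x.png',c['color'][:,:,::-1])
import cv2
a=cv2.imread('pics/t5.png');b=cv2.imread('pics/s5.png')
cv2.imwrite('pics/t5c.png',np.hstack([cv2.resize(a[100:240,200:340],(400,400)),cv2.resize(b[160:320,230:390],(400,400))]))
E
```

```text
[0.62742661 0.01523074 0.39955675] [-8.99360598e+01  7.64197693e-03 -9.57116437e+01] [ 0.0895395   0.89208184 -0.78752294]
```

View pics/w5.png

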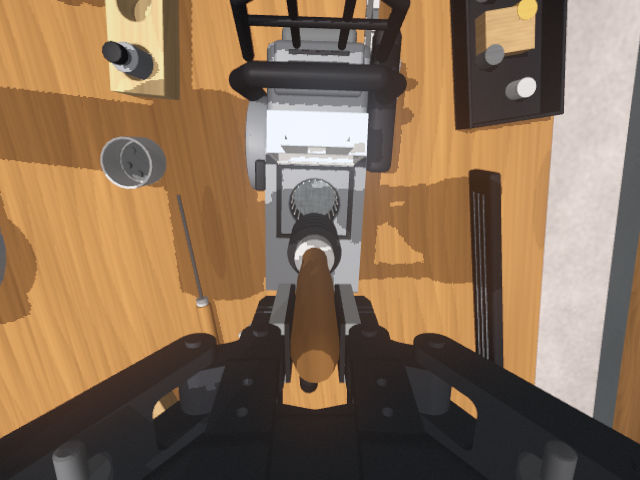

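View pics/t5c.png

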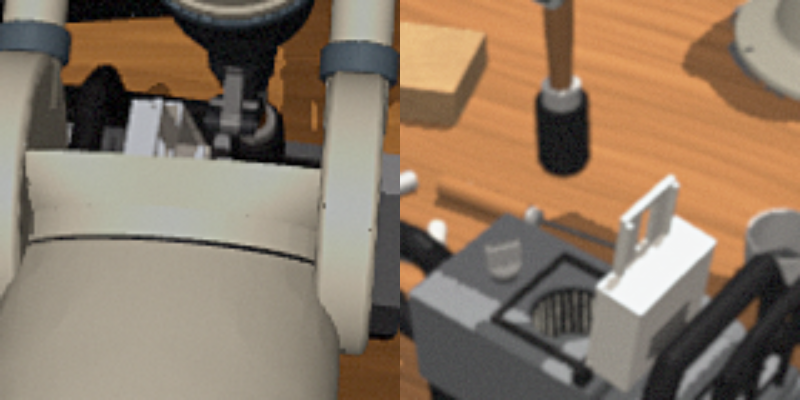

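```bash
python3 - <<'E'
from h import *
a=load('','w5.pkl')
im=cv2.imread('pics/w5.png');cv2.imwrite('pics/w5c.png',cv2.resize(im[130:300,240:390],None,fx=3.5,fy=3.5,interpolation=2))
print(atz(a,315,202,.135), proj(a,[[.6274,.0152,z] for z in (.135,.27,.44)]))
go([.6274,.0152,.262],[.995,-.1])
E
```

```text
[0.62943358 0.0159717  0.135     ] [[313.28030294 202.85248201]
 [312.89647985 231.67524207]
 [311.199098   358.99836142]]
shift [ 0.   13.77 -0.04] roll [np.float64(0.0), np.float64(-180.0)] j [-4.1 22.6 60.8  0.  96.5  1.6] t 7.1
```

View pics/w5c.png

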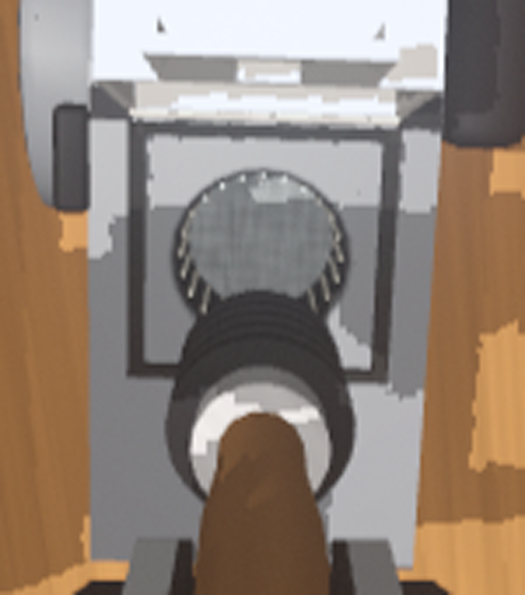

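Call:
step_arm([
  [[0, 5, 0], 0, 0.5],
  [[0, 9, 0], 0, 0.5],
  [[0, 13, 0], 0, 0.5],
  [[0, 15, 0], 0, 0.5],
  [[0, 17, 0], 0, 0.5],
  [[0, 17.4, 0], 0, 0.5],
  [[0, 17.8, 0], 0, 0.5],
  [[0, 17.8, 0], 0, 0.5],
])

```text
t: 7.9
tool_pos: [0.6282, 0.0146, 0.2212]
orientation: [-89.9, 0.0, -95.7]
ft_force: [-1.1, -0.3, -0.8]
opening: 0.0166
```

```bash
python3 - <<'E'
from h import *
import pickle
T,s=tool();print(s['tool_pos'],s['orientation'],s['ft_force'])
for n in ['wrist','scene']:
    c=cam(n); save(c,n[0]+'6.png'); pickle.dump(c,open(n[0]+'6.pkl','wb'))
a=cv2.imread('pics/w6.png');b=cv2.imread('pics/s6.png')
cv2.imwrite('pics/t6c.png',np.hstack([cv2.resize(a[100:340,200:440],(400,400)),cv2.resize(b[160:320,230:390],(400,400))]))
E
```

```text
[0.62824753 0.0146462  0.22115839] [-8.99286409e+01  2.46826467e-03 -9.57471753e+01] [-1.07029019 -0.29004403 -0.78311853]
```

View pics/t6c.png

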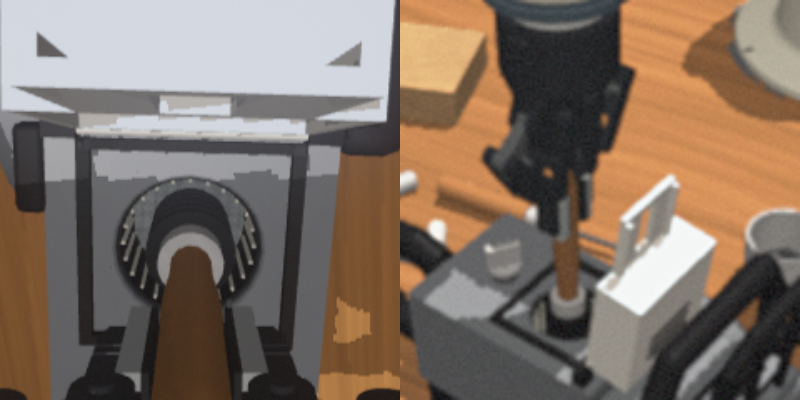

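Call:
step_arm([
  [[0, 0.3, 0], 0, 0.5],
  [[0, 0.6, 0], 0, 0.5],
  [[0, 0.6, 0], 0, 0.5],
])

```text
t: 8.3
tool_pos: [0.6289, 0.0145, 0.2164]
orientation: [-89.8, 0.0, -95.8]
ft_force: [-4.0, 0.2, 22.2]
opening: 0.0164
```

Call:
step_arm([
  [[0, 0.1, 0], 0, 0.5],
  [[0, 0.2, 0], 0, 0.5],
  [[0, 0.2, 0], 0, 0.5],
])

```text
t: 8.6
tool_pos: [0.6296, 0.0144, 0.2163]
orientation: [-89.6, 0.0, -95.8]
ft_force: [-8.5, 0.4, 44.2]
opening: 0.0161
```

Call:
step_arm([
  [[0, 0.1, 0], 0, 0.5],
  [[0, 0.2, 0], 0, 0.5],
  [[0, 0.2, 0], 0, 0.5],
])

```text
t: 8.9
tool_pos: [0.6303, 0.0144, 0.2162]
orientation: [-89.5, 0.0, -95.8]
ft_force: [-11.3, 0.0, 65.0]
opening: 0.0166
```

Call:
step_arm([
  [[0, -1, 0], 0, 0.5],
  [[0, -3, 0], 0, 0.5],
  [[0, -5, 0], 0, 0.5],
  [[0, -5.8, 0], 0, 0.5],
  [[0, -5.8, 0], 0, 0.5],
  [[0, -5.8, 0], 0, 0.5],
])

```text
t: 9.5
tool_pos: [0.6276, 0.0146, 0.2674]
orientation: [-90.0, 0.0, -95.8]
ft_force: [0.7, 0.6, -0.8]
opening: 0.0167
```

Call:
step_arm([
  [[0, 1.5, 0], 0, 0.5],
  [[0, 3, 0], 0, 0.5],
  [[0, 4.5, 0], 0, 0.5],
  [[0, 5.1, 0], 0, 0.5],
  [[0, 5.3, 0], 0, 0.5],
  [[0, 5.35, 0], 0, 0.5],
  [[0, 5.35, 0], 0, 0.5],
])

```text
t: 10.2
tool_pos: [0.6279, 0.0146, 0.2164]
orientation: [-89.9, -0.0, -95.8]
ft_force: [-7.9, 1.4, 29.2]
opening: 0.0165
```

Call:
step_arm([
  [[0, -2, 0], 0, 0.5],
  [[0, -4, 0], 0, 0.5],
  [[0, -5.5, 0], 0, 0.5],
  [[0, -8, 0], 0, 0.5],
  [[0, -12, 0], 0, 0.5],
  [[0, -17, 0], 0, 0.5],
  [[0, -22, 0], 0, 0.5],
  [[0, -22, 0], 0, 0.5],
  [[0, -22, 0], 0, 0.5],
])

```text
t: 11.1
tool_pos: [0.6282, 0.0146, 0.4352]
orientation: [-89.9, 0.0, -95.8]
ft_force: [0.1, 0.4, -1.6]
opening: 0.0162
```

```bash
python3 - <<'E'
from h import *
import pickle
T,s=tool();print(s['tool_pos'],s['orientation'],s['ft_force'])
c=cam('wrist'); save(c,'w7.png'); pickle.dump(c,open('w7.pkl','wb'))
go([.4398,.259,.44],[.9807,-.195])
go([.4398,.259,.226],[.9807,-.195])
E
```

```text
[0.62815005 0.01457688 0.43524262] [-8.99231012e+01  3.09553601e-03 -9.57527610e+01] [ 0.13709252  0.41806853 -1.64522455]
shift [-22.44  -0.59 -21.15] roll [np.float64(5.5), np.float64(-174.5)] j [ -4.1  22.2  56.5  -0.  101.4   1.6] t 11.15
shift [-22.44  20.81 -21.12] roll [np.float64(5.5), np.float64(-174.5)] j [ -4.1  22.2  56.5  -0.  101.4   1.6] t 11.15
```

View pics/w7.png

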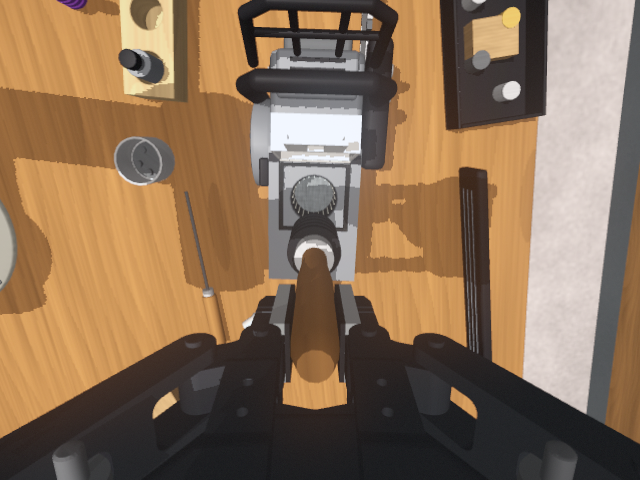

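Call:
step_arm([
  [[-1, -0.5, -4], 1, 0.5],
  [[-3, -0.5, -8], 2, 0.5],
  [[-6, -0.5, -12], 3, 0.5],
  [[-10, 0, -15], 4, 0.5],
  [[-14, 3, -18], 5.5, 0.5],
  [[-18, 7, -20], 5.5, 0.5],
  [[-21, 11, -21.1], 5.5, 0.5],
  [[-22.4, 16, -21.1], 5.5, 0.5],
  [[-22.4, 20.8, -21.1], 5.5, 0.5],
  [[-22.4, 20.8, -21.1], 5.5, 0.5],
  [[-22.4, 20.8, -21.1], 5.5, 0.5],
  [[-22.4, 20.8, -21.1], 5.5, 0.5],
  [[-22.4, 20.8, -21.1], 5.5, 0.5],
])

```text
t: 12.45
tool_pos: [0.441, 0.2586, 0.2278]
orientation: [-89.9, 0.1, -101.3]
ft_force: [-0.3, -0.6, -0.3]
opening: 0.0162
```

```bash
python3 - <<'E'
from h import *
import pickle
T,s=tool();print(s['tool_pos'],s['orientation'],s['ft_force'])
c=cam('wrist'); save(c,'w8.png'); pickle.dump(c,open('w8.pkl','wb'))
go([.4398,.259,.1375],[.9807,-.195])
E
```

```text
[0.44098002 0.25859397 0.22783195] [-8.99266293e+01  5.12170545e-02 -1.01272346e+02] [-0.26841473 -0.64018731 -0.26095543]
shift [-0.    9.05 -0.15] roll [np.float64(-0.0), np.float64(180.0)] j [23.7 19.3 93.3 -0.  67.3 35. ] t 12.5
```

View pics/w8.png

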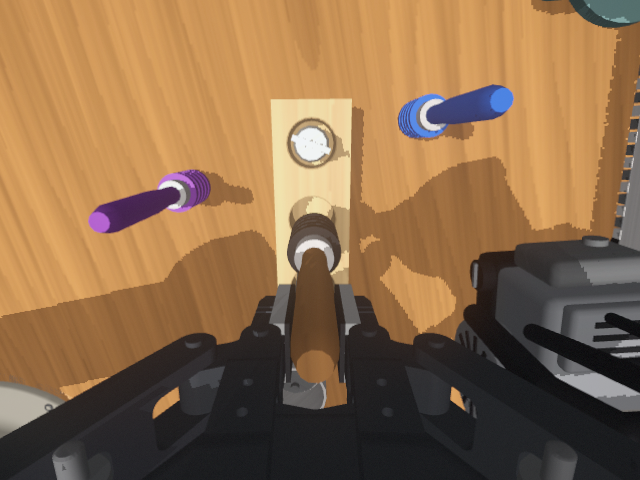

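Call:
step_arm([
  [[0, 0.5, -0.13], 0, 0.5],
  [[0, 2, -0.13], 0, 0.5],
  [[0, 3.5, -0.13], 0, 0.5],
  [[0, 5, -0.13], 0, 0.5],
  [[0, 6.5, -0.13], 0, 0.5],
  [[0, 8, -0.13], 0, 0.5],
  [[0, 8.7, -0.13], 0, 0.5],
  [[0, 8.7, -0.13], 0, 0.5],
])

```text
t: 13.3
tool_pos: [0.4388, 0.2587, 0.1393]
orientation: [-90.0, -0.0, -101.3]
ft_force: [-0.3, 0.6, -0.1]
opening: 0.0163
```

Call:
step_arm([
  [[0, 0.2, 0], 0, 0.5],
  [[0, 0.3, 0], 0, 0.5],
  [[0, 0.3, 0], 0, 0.5],
])

```text
t: 13.6
tool_pos: [0.4394, 0.259, 0.1372]
orientation: [-90.0, 0.0, -101.3]
ft_force: [0.8, -0.4, -1.5]
opening: 0.0168
```

Call:
step_arm([
  [[0, 0.05, 0], 0, 0.5],
  [[0, 0.05, 0], 0, 2.5],
  [[0, 0.05, 0], 0, 5],
  [[0, 0.05, 0], 0, 5],
  [[0, 0.05, 0], 0, 5],
  [[0, 0.05, 0], 0, 5],
  [[0, -3, 0], 0, 5],
  [[0, -7, 0], 0, 5],
  [[0, -12, 0], 0, 5],
  [[0, -15, 0], 0, 5],
  [[0, -15, 0], 0, 5],
])

```text
t: 14.7
tool_pos: [0.4408, 0.2596, 0.2911]
orientation: [-89.7, 0.2, -101.2]
ft_force: [-0.4, 0.2, -0.1]
opening: 0.0499
```

```bash
python3 - <<'E'
from h import *
import pickle
T,s=tool();print(s['tool_pos'],s['orientation'],s['ft_force'])
c=cam('wrist'); save(c,'w9.png'); pickle.dump(c,open('w9.pkl','wb'))
c=cam('scene'); save(c,'s9.png')
a=cv2.imread('pics/w9.png')[80:330,200:450];b=cv2.imread('pics/s9.png')[200:400,390:590]
cv2.imwrite('pics/c9.png',np.hstack([cv2.resize(a,(400,400)),cv2.resize(b,(400,400))]))
go([.617,-.045,.36],[.995,-.1])
E
```

```text
[0.44083885 0.2596414  0.29108688] [ -89.65835068    0.2392473  -101.24887036] [-0.40879959  0.22422597 -0.14767912]
shift [26.33 -7.28 23.37] roll [np.float64(-5.5), np.float64(174.5)] j [23.8 15.8 88.4  0.  75.7 35.1] t 14.8
```

View pics/c9.png

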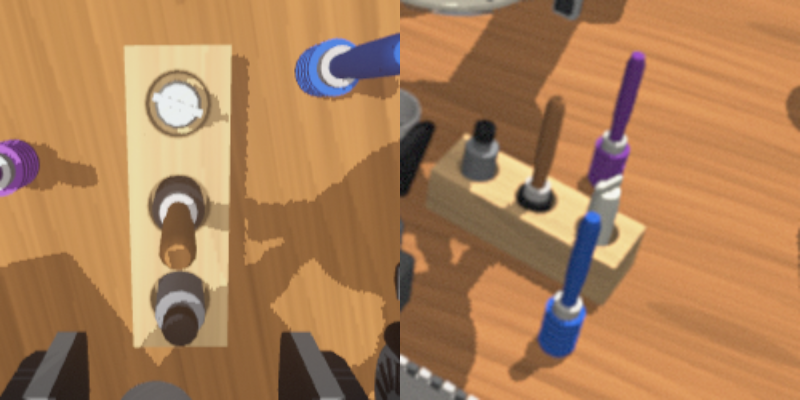

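```bash
python3 - <<'E'
from h import *
a=np.radians(52.5)
go([.56,.0,.40],[np.cos(a),np.sin(a)])
go([.622,-.045,.24],[np.cos(a),np.sin(a)])
E
```

```text
shift [ 23.03 -11.28  16.91] roll [np.float64(-63.8), np.float64(116.2)] j [23.8 15.8 88.4  0.  75.7 35.1] t 14.8
shift [26.24  4.72 23.85] roll [np.float64(-63.8), np.float64(116.2)] j [23.8 15.8 88.4  0.  75.7 35.1] t 14.8
```

Call:
step_arm([
  [[4, -4, 4], -8, 4],
  [[8, -8, 8], -16, 4],
  [[12, -11.3, 11], -24, 4],
  [[16, -11.3, 14], -32, 4],
  [[20, -11.3, 16.9], -40, 4],
  [[23, -11.3, 18], -48, 4],
  [[25, -9, 22], -56, 4],
  [[26.2, -5, 23.9], -63.8, 4],
  [[26.2, 0, 23.9], -63.8, 4],
  [[26.2, 4.7, 23.9], -63.8, 4],
  [[26.2, 4.7, 23.9], -63.8, 4],
  [[26.2, 4.7, 23.9], -63.8, 4],
])

```text
t: 16.0
tool_pos: [0.6203, -0.0447, 0.2352]
orientation: [-90.2, 0.4, -37.5]
ft_force: [0.3, 0.5, 0.7]
opening: 0.0401
```

```bash
python3 - <<'E'
from h import *
import pickle
T,s=tool();print(s['tool_pos'],s['orientation'],s['ft_force'])
c=cam('wrist'); save(c,'w10.png'); pickle.dump(c,open('w10.pkl','wb'))
print(proj(c,[[.622,-.045,.168],T[:3,3],T[:3,3]-[0,0,.07]]))
E
```

```text
[ 0.62030532 -0.04474621  0.23524208] [-90.21322716   0.40315851 -37.48689805] [0.31562105 0.46091619 0.70648515]
[[314.76496958 257.69302211]
 [312.38723177 301.9830608 ]
 [313.42760195 254.00619568]]
```

View pics/w10.png

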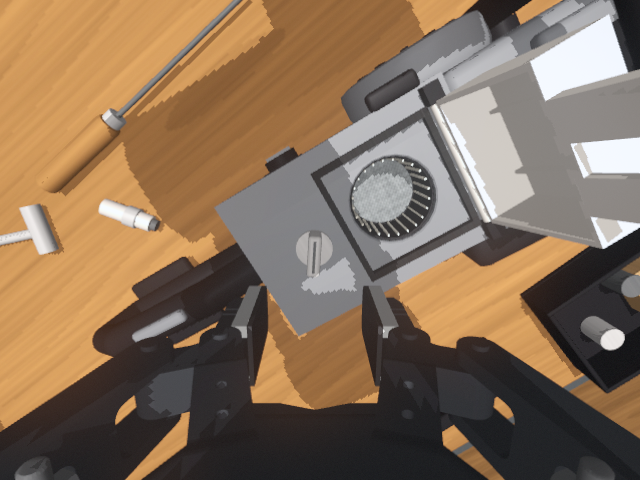

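```bash
python3 - <<'E'
from h import *
a=cv2.imread('pics/w10.png')[215:315,245:385];cv2.imwrite('pics/w10c.png',cv2.resize(a,None,fx=5,fy=5,interpolation=2))
c=load('','w10.pkl')
go([.622,-.045,.154])
E
```

```text
shift [0.09 8.38 0.02] roll None j [ -9.6  27.9  76.7   0.   75.7 -62.1] t 16.05
```

View pics/w10c.png

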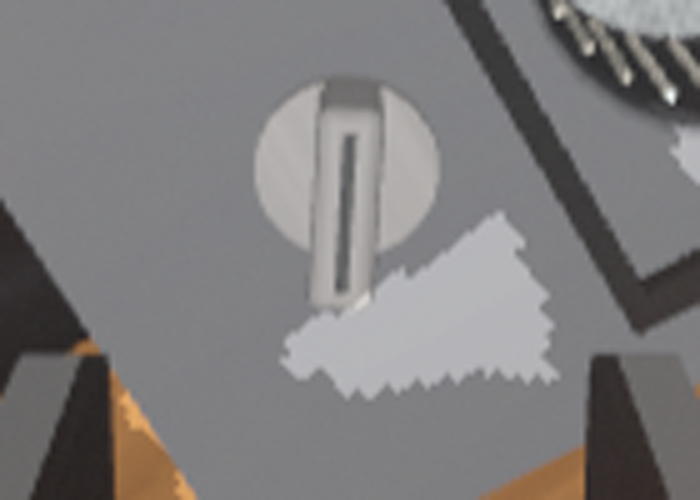

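Call:
step_arm([
  [[0, 3, 0], 3, 4],
  [[0, 6, 0], 3, 3],
  [[0, 7.8, 0], 3, 2.5],
  [[0, 7.8, 0], 3, 2.5],
  [[0, 7.8, 0], 3, 1.8],
  [[0, 7.8, 0], 3, 1.4],
  [[0, 7.8, 0], 3, 1.2],
  [[0, 7.8, 0], 3, 1.2],
  [[0, 7.8, 0], 3, 1.2],
])

```text
t: 16.95
tool_pos: [0.6227, -0.045, 0.1626]
orientation: [-90.0, -0.1, -40.5]
ft_force: [-1.7, -1.9, 1.6]
opening: 0.0116
```

```bash
python3 - <<'E'
from h import *
import pickle
T,s=tool();print(s['tool_pos'],s['orientation'],s['ft_force'],s['wrist_torque'],s['opening'])
c=cam('wrist'); save(c,'w11.png'); pickle.dump(c,open('w11.pkl','wb'))
a=cv2.imread('pics/w11.png')[200:400,200:430];cv2.imwrite('pics/w11c.png',cv2.resize(a,None,fx=3,fy=3,interpolation=2))
E
```

```text
[ 0.62267893 -0.04495873  0.16255147] [-8.99788710e+01 -5.71507453e-02 -4.04594325e+01] [-1.65016169 -1.8767083   1.64493917] [-0.43058324  0.28617226  0.02167913] 0.011598525657304312
```

View pics/w11c.png

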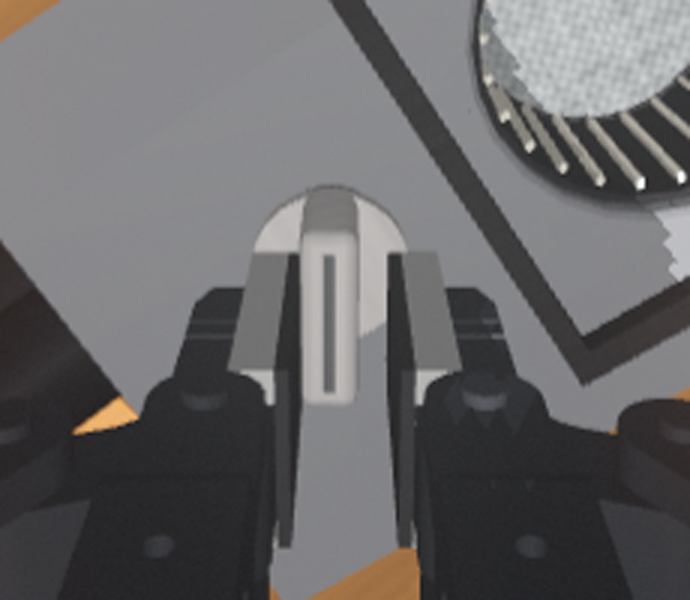

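Call:
step_arm([
  [[0, 0.25, -0.15], 0, 1.2],
  [[0, 0.5, -0.15], 0, 1.1],
  [[0, 0.5, -0.15], 0, 1.1],
])

```text
t: 17.3
tool_pos: [0.6212, -0.0457, 0.1562]
orientation: [-90.0, 0.0, -40.5]
ft_force: [1.3, 0.0, -1.1]
opening: 0.0109
```

```bash
python3 - <<'E'
from h import *
T,s=tool();print(s['tool_pos'],s['orientation'],s['ft_force'],s['wrist_torque'],s['opening'])
E
```

```text
[ 0.62119964 -0.04573928  0.15621313] [-9.00110542e+01  4.65747018e-02 -4.04579747e+01] [ 1.32850835  0.00762663 -1.11634266] [0.03060305 0.02452888 0.01705777] 0.010893141895615525
```

Forces are free; turning the wing clockwise now.

Call:
step_arm([
  [[0, 0, 0], 7, 1.1],
  [[0, 0, 0], 14, 1.1],
  [[0, 0, 0], 21, 1.1],
  [[0, 0, 0], 28, 1.1],
  [[0, 0, 0], 35, 1.1],
  [[0, 0, 0], 42, 1.1],
  [[0, 0, 0], 49, 1.1],
  [[0, 0, 0], 55.3, 1.1],
  [[0, 0, 0], 55.3, 1.1],
  [[0, 0, 0], 55.3, 1.1],
])

```text
t: 18.3
tool_pos: [0.6209, -0.0459, 0.1564]
orientation: [-90.1, -0.0, -95.6]
ft_force: [-3.9, -2.2, -1.9]
opening: 0.0109
```

```bash
python3 - <<'E'
from h import *
T,s=tool();print(s['tool_pos'],s['orientation'],s['ft_force'],s['wrist_torque'],s['opening'])
c=cam('wrist'); save(c,'w12.png')
a=cv2.imread('pics/w12.png')[200:400,200:430];cv2.imwrite('pics/w12c.png',cv2.resize(a,None,fx=3,fy=3,interpolation=2))
E
```

```text
[ 0.62090135 -0.04590674  0.15644462] [-9.00729296e+01 -4.74385819e-03 -9.56216676e+01] [-3.89969054 -2.16280563 -1.86178185] [-0.36033453  0.70606139  0.09530291] 0.010858776721263697
```

View pics/w12c.png

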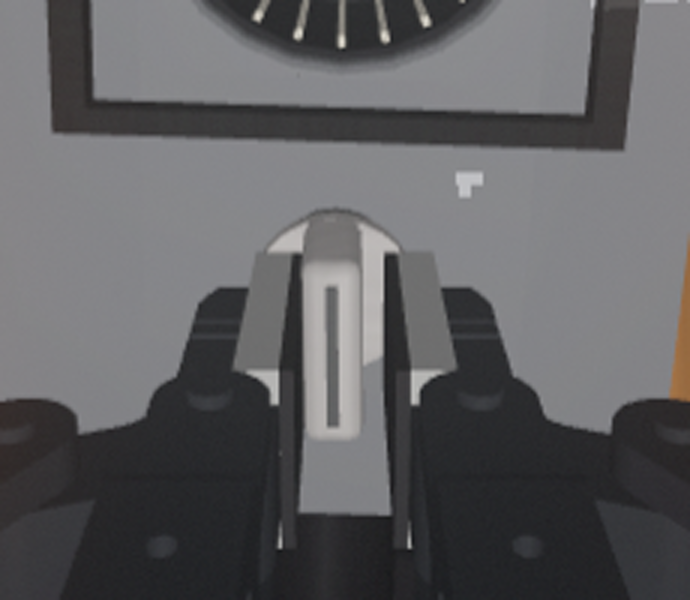

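Call:
step_arm([
  [[0, 0, -0.1], 2, 1.1],
  [[0, 0, -0.1], 2, 0.95],
  [[0, 0, -0.1], 2, 0.85],
  [[0, 0, -0.1], 2, 0.78],
  [[0, 0, -0.1], 2, 0.78],
])

```text
t: 18.85
tool_pos: [0.6195, -0.0454, 0.1566]
orientation: [-90.1, 0.0, -97.6]
ft_force: [-8.5, -0.6, 3.1]
opening: 0.0079
```

```bash
python3 - <<'E'
from h import *
T,s=tool();print(s['tool_pos'],s['orientation'],s['ft_force'],s['wrist_torque'],s['opening'])
E
```

```text
[ 0.6195323  -0.04543278  0.15659109] [-9.01151169e+01  1.50322841e-02 -9.76193257e+01] [-8.45262663 -0.634845    3.14022867] [0.12119872 1.40279162 0.03590072] 0.007894623415045534
```

Call:
step_arm([
  [[0, 0, 0], 0, 1.2],
  [[0, 0, 0], 0, 2.2],
  [[0, 0, 0], 0, 3],
  [[0, 0, 0], 0, 3],
  [[0, -3, 0], 0, 3],
  [[0, -7, 0], 0, 3],
  [[0, -10, 0], 0, 3],
  [[0, -10, 0], 0, 3],
])

```text
t: 19.65
tool_pos: [0.6225, -0.0461, 0.2613]
orientation: [-89.6, -0.0, -97.7]
ft_force: [0.6, 0.7, -0.1]
opening: 0.0296
```

```bash
python3 - <<'E'
from h import *
import pickle
T,s=tool();print(s['tool_pos'],s['orientation'],s['ft_force'],s['wrist_torque'],s['opening'])
c=cam('wrist'); save(c,'w13.png');pickle.dump(c,open('w13.pkl','wb'))
d=cam('scene'); save(d,'s13.png')
a=cv2.imread('pics/w13.png')[40:300,180:440];b=cv2.imread('pics/s13.png')[180:340,220:380]
cv2.imwrite('pics/w13c.png',np.hstack([cv2.resize(a,None,fx=2.2,fy=2.2,interpolation=2)[:500],cv2.resize(b,(500,500))])[:,:1100])
cv2.imwrite('pics/w13d.png',cv2.resize(a,None,fx=2.2,fy=2.2,interpolation=2));cv2.imwrite('pics/s13d.png',cv2.resize(b,(600,600),interpolation=2))
E
```

```text
[ 0.6225069  -0.04607876  0.26130646] [-8.95767583e+01 -1.11942781e-02 -9.77327299e+01] [ 0.60905123  0.66037601 -0.13652602] [-0.02463571 -0.00613152  0.01549828] 0.029555915478044162
```

View pics/w13d.png

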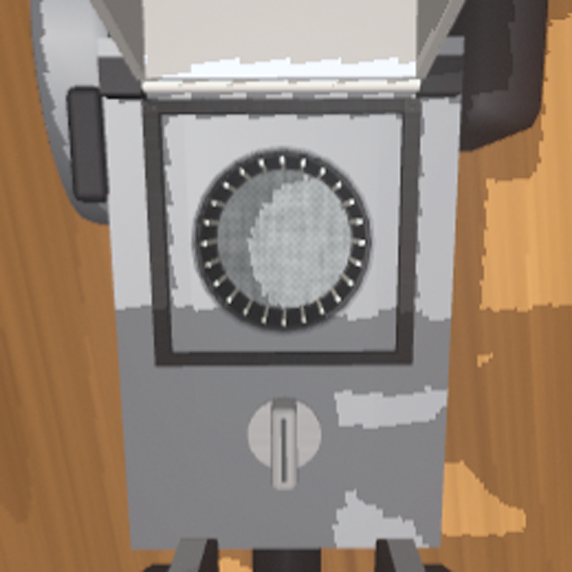

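View pics/s13d.png

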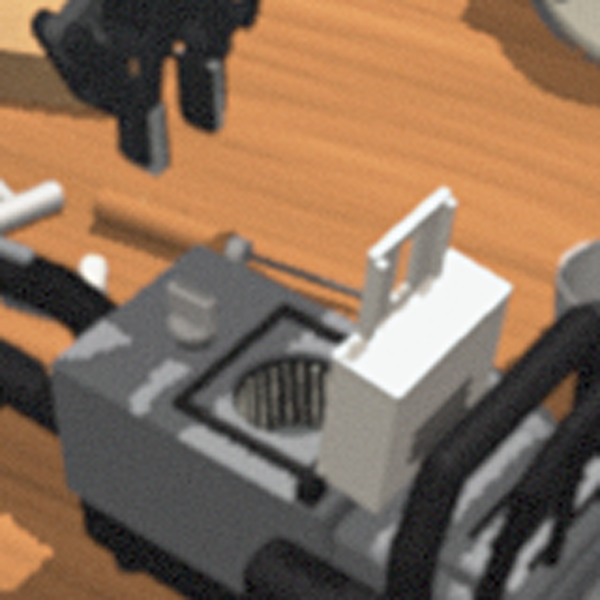

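```bash
cat > saw.py <<'E'
from h import *
th=np.radians(-7.6); xs=np.array([np.cos(th),np.sin(th),0]); ys=np.array([-np.sin(th),np.cos(th),0])
H=np.array([.621,-.0455,0])+.106*ys; H[2]=.1445
def world(x,y,z): return H+x/1000*xs+y/1000*ys+np.array([0,0,z/1000])
E
python3 - <<'E'
from saw import *
import pickle
s=load('','scene0.pkl')
print(H)
for x,u,v in [(26,320,248),(-26,339.2,230.7)]:
    o,d=ray(s,u,v); k=(x/1000-(o-H)@xs)/(d@xs); P=o+k*d-H; y,z=P@ys*1000,P[2]*1000
    print(x,y,z,np.hypot(y,z),'theta',np.degrees(np.arctan2(z,-y)))
for th_ in (86,92,98,103):
    t=np.radians(th_);u=np.array([-np.cos(t),np.sin(t)]);n=np.array([np.sin(t),np.cos(t)])
    print(th_,proj(s,[world(x,*(133*u+2*n)) for x in (26,-26)]+[world(x,*(84*u+34*n)) for x in (42,-42)]).round(1).tolist())
go(world(0,45,200),xs[:2]); go(world(0,45,112),xs[:2])
E
```

```text
[0.63501918 0.05956885 0.1445    ]
26 23.728070066680093 134.20038799197272 136.2819336753236 theta 100.02687942444133
-26 22.46203169051245 133.05577395752496 134.93843726344826 theta 99.58213660654036
86 [[303.8, 240.7], [323.9, 223.7], [316.1, 278.0], [347.0, 249.2]]
92 [[311.0, 244.2], [331.0, 227.0], [320.7, 282.0], [351.4, 252.9]]
98 [[318.3, 248.5], [338.2, 231.0], [325.1, 286.3], [355.6, 256.9]]
103 [[324.3, 252.7], [344.1, 234.9], [328.6, 290.1], [358.9, 260.5]]
shift [-15.14  -8.74   0.  ] roll [np.float64(-0.1), np.float64(179.9)] j [-9.7 26.7 75.6  0.  77.6 -2. ] t 19.75
shift [-1.514e+01  6.000e-02 -1.000e-02] roll [np.float64(-0.1), np.float64(179.9)] j [-9.7 26.7 75.6  0.  77.6 -2. ] t 19.75
```

Call:
step_arm([
  [[0, -4, 0], 0, 1],
  [[0, -8.7, 0], 0, 0],
  [[-4, -8.7, 0], 0, 0],
  [[-8, -8.7, 0], 0, 0],
  [[-12, -8.7, 0], 0, 0],
  [[-15.3, -8.7, 0], 0, 0],
  [[-15.3, -8.7, 0], 0, 0],
  [[-15.3, -8.7, 0], 0, 0],
  [[-15.3, -5, 0], 0, 0],
  [[-15.3, -1.5, 0], 0, 0],
  [[-15.3, 0.2, 0], 0, 0],
  [[-15.3, 0.2, 0], 0, 0],
])

```text
t: 20.95
tool_pos: [0.6395, 0.1045, 0.2515]
orientation: [-90.3, -0.1, -97.8]
ft_force: [-0.1, 0.4, -0.6]
opening: -0.0006
```

```bash
python3 - <<'E'
from saw import *
T,s=tool();print(s['tool_pos'],s['ft_force'],s['opening'])
P=np.array(s['tool_pos'])-H;print('saw',P@xs*1000,P@ys*1000,P[2]*1000)
c=cam('wrist'); save(c,'w14.png'); d=cam('scene');save(d,'s14.png')
b=cv2.imread('pics/s14.png')[160:320,240:400];a=cv2.imread('pics/w14.png')
cv2.imwrite('pics/c14.png',np.hstack([cv2.resize(a,(500,375)),cv2.resize(b,(375,375))])[:,:800])
cv2.imwrite('pics/c14.png',np.hstack([cv2.resize(a,(440,330)),cv2.resize(b,(330,330))]))
for t_ in (100,95,90,85,80,75,70,65,60,55,50,45,40,35,30,27):
    t=np.radians(t_);u=np.array([-np.cos(t),np.sin(t)]);n=np.array([np.sin(t),np.cos(t)])
    y,z=112*u+4*n; y+=11
    d=T[:3,:3].T@(world(0,y,z)-T[:3,3])*100; print(t_,d.round(2))
E
```

```text
[0.6394789  0.10447225 0.25151204] [-0.10221193  0.41513706 -0.57192574] -0.0005760909000796189
saw -1.5182128899457366 45.098775530096084 107.01204162959918
100 [ 1.07 -0.26  0.15]
95 [ 2.04 -0.42  0.16]
90 [ 3.01 -0.5   0.16]
85 [ 3.99 -0.49  0.16]
80 [ 4.96 -0.39  0.17]
75 [ 5.92 -0.21  0.17]
70 [6.86 0.05 0.18]
65 [7.78 0.39 0.18]
60 [8.66 0.81 0.19]
55 [9.5  1.31 0.2 ]
50 [10.3   1.88  0.2 ]
45 [11.04  2.51  0.21]
40 [11.73  3.21  0.22]
35 [12.35  3.96  0.22]
30 [12.9   4.77  0.23]
27 [13.2   5.28  0.23]
```

View pics/c14.png

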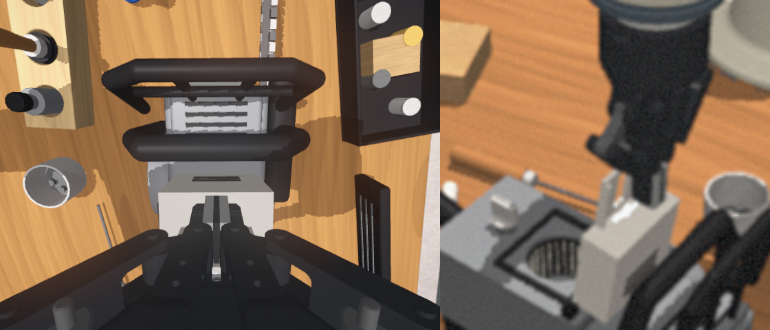

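Call:
step_arm([
  [[1, -0.2, 0.15], 0, 0],
  [[2, -0.4, 0.15], 0, 0],
  [[3, -0.5, 0.15], 0, 0],
  [[4, -0.5, 0.15], 0, 0],
  [[5, -0.4, 0.15], 0, 0],
  [[5.9, -0.2, 0.15], 0, 0],
  [[6.9, 0, 0.15], 0, 0],
  [[7.8, 0.4, 0.15], 0, 0],
  [[8.7, 0.8, 0.2], 0, 0],
  [[8.7, 0.8, 0.2], 0, 0],
])

```text
t: 22.05
tool_pos: [0.6309, 0.0182, 0.2459]
orientation: [-90.1, -0.0, -97.8]
ft_force: [0.1, 0.4, -0.2]
opening: 0.0001
```

```bash
python3 - <<'E'
from saw import *
T,s=tool();print(s['tool_pos'],s['ft_force'],s['opening'])
P=np.array(s['tool_pos'])-H;print('saw',P@xs*1000,P@ys*1000,P[2]*1000)
c=cam('wrist'); save(c,'w15.png'); d=cam('scene');save(d,'s15.png')
b=cv2.imread('pics/s15.png')[160:320,240:400];a=cv2.imread('pics/w15.png')
cv2.imwrite('pics/c15.png',np.hstack([cv2.resize(a,(440,330)),cv2.resize(b,(330,330))]))
for t_ in (55,50,45,40,35,30,27,24,20):
    t=np.radians(t_);u=np.array([-np.cos(t),np.sin(t)]);n=np.array([np.sin(t),np.cos(t)])
    y,z=112*u+4*n; y+=11
    d=T[:3,:3].T@(world(0,y,z)-T[:3,3])*100; print(t_,d.round(2))
E
```

```text
[0.63086255 0.01815464 0.2459001 ] [ 0.05181343  0.41448215 -0.18440152] 0.0001244859118721848
saw 1.3571761347183262 -41.600148920397515 101.40010133588692
55 [ 0.84  0.74 -0.13]
50 [ 1.63  1.3  -0.13]
45 [ 2.38  1.94 -0.12]
40 [ 3.06  2.64 -0.12]
35 [ 3.68  3.39 -0.12]
30 [ 4.24  4.2  -0.11]
27 [ 4.54  4.7  -0.11]
24 [ 4.81  5.22 -0.11]
20 [ 5.13  5.94 -0.11]
```

View pics/c15.png

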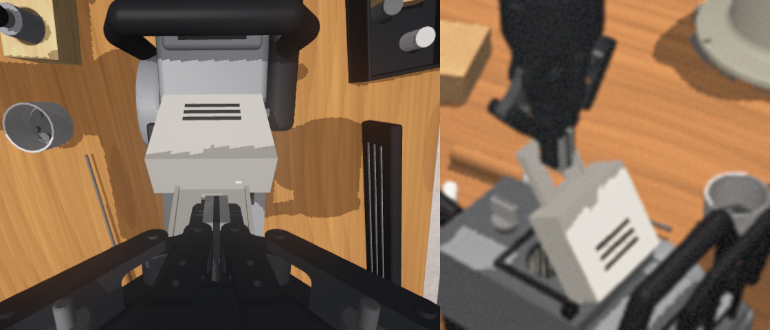

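Hood is swinging down with the fingers on the tongue. Continue to about 28°.

Call:
step_arm([
  [[0.8, 0.7, -0.1], 0, 0],
  [[1.6, 1.3, -0.1], 0, 0],
  [[2.4, 1.9, -0.1], 0, 0],
  [[3.1, 2.6, -0.1], 0, 0],
  [[3.7, 3.4, -0.1], 0, 0],
  [[4.2, 4.2, -0.1], 0, 0],
  [[4.5, 4.7, -0.1], 0, 0],
  [[4.5, 4.7, -0.1], 0, 0],
])

```text
t: 22.95
tool_pos: [0.6238, -0.0255, 0.1988]
orientation: [-90.1, -0.0, -97.8]
ft_force: [-0.1, 0.1, 0.8]
opening: 0.0001
```

```bash
python3 - <<'E'
from saw import *
T,s=tool();print(s['tool_pos'],s['ft_force'],s['opening'])
P=np.array(s['tool_pos'])-H;print('saw',P@xs*1000,P@ys*1000,P[2]*1000)
c=cam('wrist'); save(c,'w16.png'); d=cam('scene');save(d,'s16.png')
b=cv2.imread('pics/s16.png')[160:320,240:400];a=cv2.imread('pics/w16.png')
cv2.imwrite('pics/c16.png',np.hstack([cv2.resize(a,(440,330)),cv2.resize(b,(330,330))]))
for t_ in (35,30,27,20,15,10,5,4,0):
    t=np.radians(t_);u=np.array([-np.cos(t),np.sin(t)]);n=np.array([np.sin(t),np.cos(t)])
    y,z=77*u+34*n; y+=11
    d=T[:3,:3].T@(world(0,y,z)-T[:3,3])*100; print(t_,d.round(2))
E
```

```text
[ 0.6238212  -0.02545264  0.19882774] [-0.101329    0.10927626  0.80513934] 9.896391457921888e-05
saw 0.14502631263580223 -85.75562431441091 54.327737181255245
35 [-5.32 -1.77 -0.03]
30 [-4.71 -1.36 -0.03]
27 [-4.36 -1.09 -0.03]
20 [-3.6  -0.4  -0.03]
15 [-3.12  0.16 -0.02]
10 [-2.68  0.75 -0.02]
5 [-2.3   1.37 -0.02]
4 [-2.23  1.5  -0.02]
0 [-1.98  2.03 -0.02]
```

View pics/c16.png

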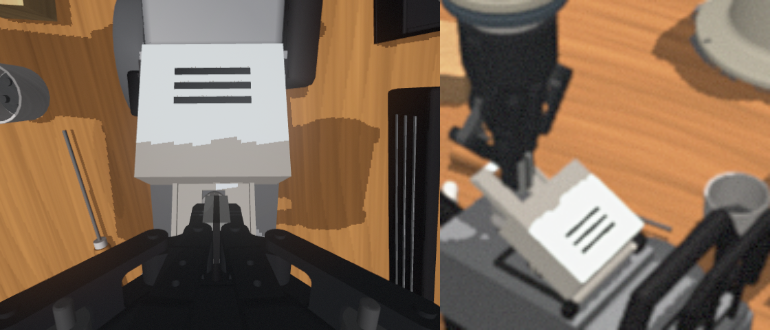

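Call:
step_arm([
  [[0, -4, 0], 0, 0],
  [[-2.5, -4, 0], 0, 0],
  [[-4.4, -3, 0], 0, 0],
  [[-4.4, -1.6, 0], 0, 0],
  [[-4.4, -1.1, 0], 0, 0],
  [[-4, -0.75, 0], 0, 0],
  [[-3.6, -0.4, 0], 0, 0],
  [[-3.3, -0.1, 0], 0, 0],
  [[-3.1, 0.2, 0], 0, 0],
  [[-2.9, 0.5, 0], 0, 0],
  [[-2.7, 0.75, 0], 0, 0],
  [[-2.5, 1.05, 0], 0, 0],
  [[-2.3, 1.35, 0], 0, 0],
  [[-2.3, 1.35, 0], 0, 0],
])

```text
t: 24.45
tool_pos: [0.6271, -0.0025, 0.1857]
orientation: [-90.1, -0.0, -97.8]
ft_force: [0.8, -0.2, -0.3]
opening: -0.0001
```

```bash
python3 - <<'E'
from saw import *
T,s=tool();print(s['tool_pos'],s['ft_force'],s['opening'])
P=np.array(s['tool_pos'])-H;print('saw',P@xs*1000,P@ys*1000,P[2]*1000)
c=cam('wrist'); save(c,'w17.png'); d=cam('scene');save(d,'s17.png')
b=cv2.imread('pics/s17.png')[160:320,240:400];a=cv2.imread('pics/w17.png')
cv2.imwrite('pics/c17.png',np.hstack([cv2.resize(a,(440,330)),cv2.resize(b,(330,330))]))
go(world(0,-66,35))
E
```

```text
[ 0.62705399 -0.00251676  0.18574568] [ 0.83111033 -0.23355797 -0.27679493] -7.716625481033872e-05
saw 0.3160041383634143 -62.5936622703674 41.24568282872923
shift [ 0.37  0.67 -0.05] roll None j [-5.7 31.  79.8  0.  69.2  2.1] t 24.55
```

View pics/c17.png

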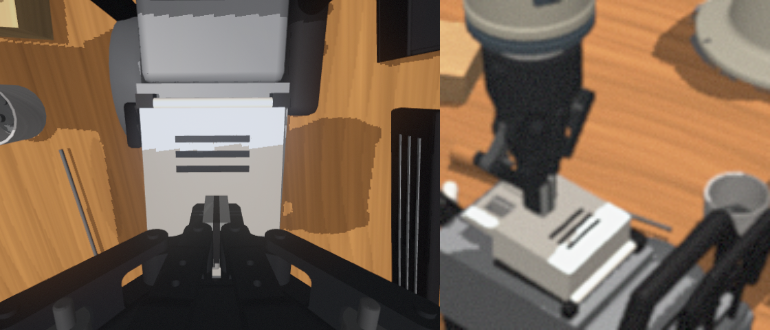

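Wing's slot lines up with the hood slot; now press in small steps.

Call:
step_arm([
  [[0.15, 0.2, 0], 0, 0],
  [[0.3, 0.4, 0], 0, 0],
  [[0.35, 0.5, 0], 0, 0],
  [[0.35, 0.5, 0], 0, 0],
])

```text
t: 24.95
tool_pos: [0.627, -0.0058, 0.1812]
orientation: [-90.0, 0.0, -97.8]
ft_force: [1.0, 1.8, 2.4]
opening: 0.0001
```

Call:
step_arm([
  [[0, 0.1, 0], 0, 0],
  [[0, 0.2, 0], 0, 0],
  [[0, 0.2, 0], 0, 0],
])

```text
t: 25.25
tool_pos: [0.627, -0.0063, 0.18]
orientation: [-90.0, -0.0, -97.8]
ft_force: [-2.5, -3.6, 9.7]
opening: 0.0001
```

Call:
step_arm([
  [[0, 0.1, 0], 0, 0],
  [[0, 0.1, 0], 0, 0],
])

```text
t: 25.45
tool_pos: [0.6271, -0.0063, 0.1798]
orientation: [-89.9, -0.0, -97.8]
ft_force: [-6.7, -3.7, 22.9]
opening: 0.0002
```

```bash
python3 - <<'E'
from saw import *
T,s=tool();print(s['tool_pos'],s['ft_force'])
E
```

```text
[ 0.62709755 -0.00631561  0.17984976] [-6.69490396 -3.65570397 22.94482488]
```

```bash
python3 - <<'E'
from saw import *
c=cam('wrist'); save(c,'w18.png'); d=cam('scene');save(d,'s18.png')
cv2.imwrite('pics/s18c.png',cv2.resize(cv2.imread('pics/s18.png')[190:330,220:400],None,fx=4,fy=4,interpolation=2))
cv2.imwrite('pics/s18d.png',cv2.resize(cv2.imread('pics/s18.png')[200:400,390:540],None,fx=2,fy=2,interpolation=2))
s=sensors.get_state();print(s['t'],s['ft_force'],s['tool_pos'])
pts=[world(x,y,z) for x in (42,-42) for y,z in((-4,34),(-84,34))]
print(proj(d,pts).round(1).tolist())
E
```

```text
25.55 [-7.58768497 -2.47102063 22.18956205] [ 0.62711067 -0.00634686  0.17984827]
[[300.5, 292.7], [263.6, 272.4], [330.7, 264.6], [294.5, 246.4]]
```

View pics/s18c.png

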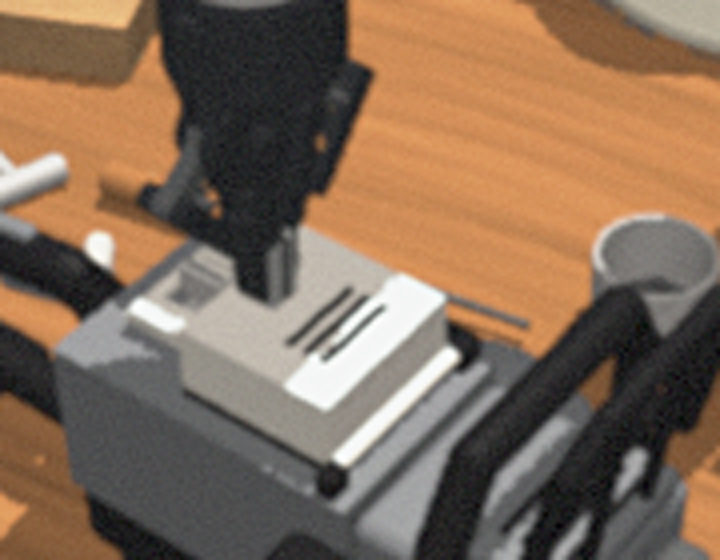

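View pics/w18.png

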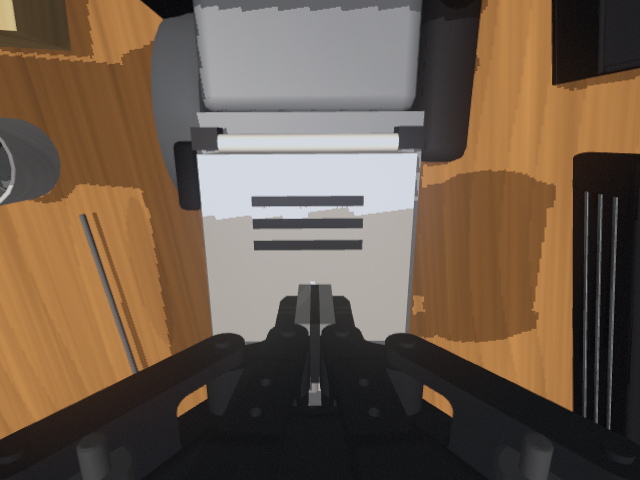

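View pics/s18.png

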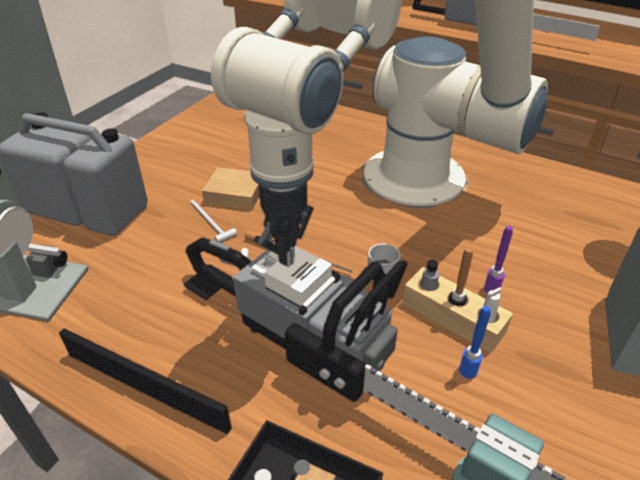

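```bash
python3 - <<'E'
import cv2
cv2.imwrite('pics/s18e.png',cv2.resize(cv2.imread('pics/s18.png')[240:290,235:305],None,fx=10,fy=10,interpolation=2))
E
python3 - <<'E'
from saw import *
s=load('','scene0.pkl');print(((proj(s,[world(0,-119,25),world(0,-93,25),world(0,-119,6),world(0,-93,6)])-[235,240])*10).round())
E
```

```text
[[296. 149.]
 [408. 208.]
 [303. 227.]
 [413. 286.]]
```

View pics/s18e.png

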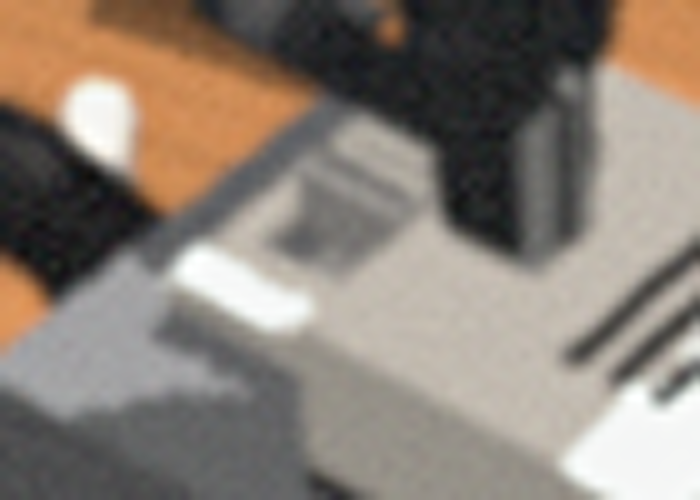

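```bash
python3 - <<'E'
from h import *
print(r.close_job()); s=sensors.get_state();print(s['t'],s['ft_force'],s['tool_pos'])
E
```

```text
the job is handed in; nothing more can be done
None
the job is handed in; nothing more can be done
```

The job is done and handed in at about 25.6 s. The hood was still held pressed down, with the fingertips pushing it at about 22 N.

- **Brush:** I took the brown brush from the middle hole and left the blue and purple look-alikes alone. It went down to the basket floor and up to the rim twice. The floor stopped it at the same height both times, and it rose about 51 mm on the first up-stroke and right out of the basket on the second. On the first floor contact I pushed harder than I meant to, up to 65 N at the wrist; the limit is 120 N. The brush did not visibly slip or tilt, and the last picture shows it upright in its hole.
- **Wing stud:** I turned it clockwise about 55°, and the close view showed it square to the saw and in line with the slot.
- **Hood:** I pushed it down by its tongue, then pressed it at hood_top until it stopped hard. Going from 10 N to 23 N moved it only 0.2 mm. The height was 0.1798 m, against 0.1785 m expected from my deck estimate. The hood's corners and the wing standing up through the slot matched the shut position in the scene camera picture.

**Measurement disagreements:** The wrist camera and the scene and top cameras differed by 3 to 4 mm sideways. The saw's heading also measured −5.9° at first but −7.6° up close. I aligned by the close wrist view and by touch.

I saw nothing else moved on the bench. I couldn't check anything after handing in, because the robot takes no further calls then.

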